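# Send the vial carriage home and relatch the loader cover

### The job

On the white sample loader, press the free edge of the smoke-brown cover right down and let go to pop it open, push the orange tab so that the vial carriage goes fully home against its stop, then push the cover over and press its edge down until it latches shut again and stays flush when you let go. Only touch, press and push: lift nothing, keep the vials standing in their places, and leave everything else alone.

Things in the scene. Friction and masses are not known exactly. Their poses are not given: they have to be found in the camera images.
- loader: White sample loader (fixed), 236 mm (x) by 255 mm (y = -150 to +105 in its frame), 115 mm high. Origin on its underside, z up. A smoke-brown cover lies flush in its top; under it a black-lined bay, x = -91..91, y = -60..69, floor at z = 45 mm. Beside the cover (-y side) are a small display and a blue disc, not used.
- cover (a joint): Angle (rad) of the smoke-brown cover, a plate 176 mm (x) by 123 by 8 mm, hinged at its +y long edge. 0 = shut, flush, latched; 1.65 = sprung open; -0.083 = pressed to the stop. Push-push latch: pressing the free (-y) edge right to the stop and letting go changes it over: from latched, a damped spring swings it open in about 3 s; pushed over and pressed from open, it rises to flush and stays.
- cover_edge (a point): Point to press: on the cover's outer face, 110 mm from the hinge line, 13 mm from the free edge, mid-length (a pale strip 50 by 14 mm). Moves with the cover; axes of the loader at angle 0. From flush it sinks 9 mm to a rigid stop, and only a press to the stop changes the latch over. On the way it pushes back with 1 to 4 N, more if pressed fast; press slowly.
- cover_hinge (a point): Middle of the cover's hinge line, at (0, 66, 107) mm in the loader's frame, fixed, same axes. The cover's outer face lies 8 mm off this line: 8 mm above it when shut, 8 mm to its +y side when upright. Open, the free edge is 123 mm above it; to shut it (1 to 4 N at the edge), push the outer face towards -y and down.
- carriage (a joint): Travel (m) of the aluminium vial carriage in the bay, along the loader's +x: 0 = fully back, 0.055 = fully home against its stop. Starts at 0. Friction about 1.2 N, it stays where it is left.
- tab_top (a point): Middle of the top of the carriage's orange push tab, an upright plate 8 mm thick (x), 34 mm wide (y), 51 mm tall, its top 97 mm above the table, 18 mm below the bay's rim. Moves with the carriage; axes of the loader. On its -x side the bay is empty for at least 45 mm, to the wall; the vials stand on its +x side.
- vial_a: Amber vial with white cap, 20 mm diameter, 38 mm tall, standing loose in the carriage's pocket; origin at the centre of its underside. Rides along; not to be lifted.
- vial_b: The same with a blue cap, in the carriage's other pocket.
- vial_spare: Amber vial with white cap (20 by 38 mm) standing loose on the loader's top, at a corner on the -x, -y side. Leave alone.
- vial_c: Amber vial with blue cap (20 by 38 mm) standing in the white tray. Leave alone.
- caps_tray: Open white tray 140 x 200 x 35 mm on the table, origin at its underside's centre. Leave alone.
- wash_bottle: White bottle with red cap, 64 mm diameter, 170 mm tall. Leave alone.
- beaker: Glass beaker, 76 mm diameter, 90 mm tall. Leave alone.
- spanner: Spanner lying on the table. Leave alone.
- clamp: Small steel pipe clamp with a brass nut, about 70 mm long, lying on the table. Leave alone.

How it is judged:
On the way, in this order (a step that is already met when the one before it is completed fails the run):
1. the cover has been popped open (past 1.3 rad) (value of joint cover above 1.3 rad), for 0.1 s.
2. the carriage is fully home while the cover is still open (value of joint carriage above 0.051 m and value of joint cover above 0.5 rad), for 0.2 s.
3. the cover is shut, latched and let go (value of joint cover between -0.03 and 0.03 rad and velocity of joint cover below 0.05 rad/s and contact force between the fingers and cover below 0.1 N), for 0.3 s.
At the end, for the whole second after the job is handed in: The cover is latched flush (within 0.03 rad of 0) with nothing holding it, the carriage is within 4 mm of its home stop, and all vials stand upright, those of the carriage seated in their pockets (value of joint cover between -0.03 and 0.03 rad and velocity of joint cover below 0.05 rad/s and value of joint carriage above 0.051 m and angle between each of vial_a, vial_b, vial_spare, vial_c's own z axis and vertical below 0.2 rad and z of each of vial_a, vial_b in the frame of tab_top below -0.04 m and horizontal distance between each of vial_a, vial_b and tab_top below 0.075 m); the robot touches nothing.
It fails at once if a vial of the carriage is lifted out of its pocket or tipped (z of any of vial_a, vial_b in the frame of tab_top above -0.035 m or angle between any of vial_a, vial_b's own z axis and vertical above 0.4 rad).
It fails at once if the spare vial or the vial in the tray is moved more than 20 mm or tipped (distance of any of vial_spare, vial_c from where it was at the start of the episode above 0.02 m or angle between any of vial_spare, vial_c's own z axis and vertical above 0.4 rad).
It fails at once if another thing on the table is moved more than 20 mm (distance of any of caps_tray, wash_bottle, beaker, spanner, clamp from where it was at the start of the episode above 0.02 m).
It also fails if it takes over 64 s, if anything falls off the work surface, if the arm or the gripper's body presses on something with over 40 N, if the wrist force passes 120 N, or if a joint passes its speed limit or range.

### The arm

A 7-joint arm with a two-finger parallel gripper is mounted at the origin on the work surface. World frame = base frame: x ahead of the robot, y to its left, z up, the work surface at z = 0. Lengths are in m, angles in rad, forces in N, time in s.
With the tool pointing down it reaches from about 0.4 to 0.9 m from the base axis. Payload 5.6 kg.
Tool frame: the origin (TCP) lies between the finger pads; the fingertips stand tip_reach ahead of it and the grasp point (between the pads) lies 3 mm ahead of it (tip_reach is the distance from the TCP to the fingertips, in m); z points along the fingers, y is the line along which they close (so a half turn about z gives the same grasp; the last joint's range is limited). The gripper opens to 92 mm and grips with 3 to 60 N. Pads are 20 mm wide; open, the fingers measure 128 mm over their backs; the gripper's body (75 mm by 189 mm) begins 69 mm behind the grasp point.
Start: joints at [1.233, 0.468, -0.012, 1.603, 0.006, 1.071, -0.056], TCP at [0.189, -0.622, 0.237] pointing down, gripper open.
Joint ranges: [-2.53, 2.53], [-0.31, 2.02], [-1.57, 1.55], [0.28, 2.44], [-1.29, 4.43], [0.15, 1.84], [-2.92, 2.92]. Speed limits (rad/s): [2.57, 2.57, 3.14, 3.14, 3.14, 3.14, 3.14].

### API

Orientations are given as a unit quaternion [x, y, z, w].
In Python, from station import * gives the robot as it stands.
- The arm moves only by the tool step_arm, never from a script. Its argument "motion" is a list that holds one entry, the list of rows, each a list of 7 numbers: the shift along the tool's x, y, z in m, then the turn, a rotation vector about the tool's x, y, z in degrees, then the gripper command: -1 is fully open, 1 is shut, values between are in proportion. In form: [[[dx, dy, dz, rx, ry, rz, grip], ...]]. A call has 1 to 8 rows; each row is the pose to reach, as a shift and turn from the pose commanded when the call began, along the tool's axes at that moment; what a row does not reach only later rows make up. A row lasts 1/12 s, in which the tool goes at most 41.7 mm and 7.16 degrees, less where a joint would pass 70% of its speed; a pose out of reach is approached as far as the arm can. A call with a gripper value outside its range is refused whole. The fingers move at their own pace and stop on an object; "force" is the grip in N (left out, the last holds). Time passes only in rows, so rows that repeat a pose let the fingers close. It gives the time, the measured TCP pose, the force, the opening and the grip force at its end, in the units of the state.
- sense(): the state, without advancing time (a new reading comes with each control period).
- read_camera(name): name is "scene" or "top" or "wrist"; returns a dict with "img" (420x560x3 uint8, red, green, blue), "depth" (420x560 float32, m along the optical axis (not along the pixel's ray), 0 where there is no reading), "mtx" (3x3 intrinsics, pixels), "R" (3x3) and "t" (3): a world point X has camera coordinates R X + t; the wrist camera has in their place "tool_from_camera" (4x4, takes a point from camera to tool coordinates, whose origin is the TCP and whose axes are the flange's). Camera axes: x right, y down, z forward; pixel columns grow to the right and rows downward; lengths in m; the calibration is good to about 2 mm. A picture is of the moment at which its call begins: read the wrist's pose just before it.
- finish_job(): hands the job in; it is judged then, once.
The state is a dict: "t": time; "q": joint angles; "qvel": joint speeds; "effort": joint torques, N m; "position": TCP position; "eef_rot": TCP orientation; "force": force on the tool from outside, world axes, zero at the start; "torque": the same for the moment, N m; "grip_width": opening from 0.0 (shut) to 1.0 (fully open); "gripper_force": force on a finger pad.
Only numpy, scipy, OpenCV 4.12 (cv2) and the standard library are available. Lean on these libraries where they do the work, as an engineer would, in place of code of your own. Each camera call takes 0.05 s, during which the arm holds its last target. There are 200 camera calls.

## Working session

There is one attempt and no reset: what is moved stays moved. The work goes in short steps, Python scripts to look and compute and a tool call to move; the robot and the scene stay as the last step left them, time stands still between calls to the robot, and variables do not carry over. Pictures are saved under pics/ and viewed, at most 10 in all, crops included, and the job is handed in when it is done.

Besides the shell and the picture viewer there is one more tool, called after "Emit:" as name(argument=value, ...), one argument or row to a line, values as JSON. step_arm: Moves the arm, as the interface text tells. Its arguments: {"type":"object","properties":{"motion":{"type":"array"},"force":{"type":"number"}},"required":["motion"]}

```bash
ls; mkdir -p pics
python3 - <<'E'
from station import *
import cv2,numpy as np
s=sense();print({k:np.round(v,3) if not isinstance(v,dict) else v for k,v in s.items()})
ims=[]
for n in("scene","top"):
    c=read_camera(n);np.savez(''+n,**c);print(n,c['mtx'],c['R'],c['t']);cv2.imwrite(f'pics/{n}0.png',c['img'][:,:,::-1])
E
```

```text
pics
{'t': np.float64(0.0), 'q': array([ 1.233,  0.468, -0.012,  1.604,  0.006,  1.071, -0.056]), 'qvel': array([ 0.001, -0.003, -0.002, -0.   ,  0.001,  0.   , -0.   ]), 'effort': array([-0.0000e+00, -5.2058e+01, -1.3000e-02, -2.4376e+01, -5.7000e-02,
        1.7000e-02,  0.0000e+00]), 'position': array([ 0.189, -0.621,  0.236]), 'eef_rot': array([ 0.989,  0.147, -0.   , -0.001]), 'force': array([-0.628,  0.612,  0.795]), 'torque': array([-0.006,  0.034,  0.008]), 'gripper_force': np.float64(0.0), 'grip_width': np.float64(1.0)}
scene [[411.41096519   0.         279.52559296]
 [  0.         411.41096519 213.89050424]
 [  0.           0.           1.        ]] [[-0.2887727   0.95739268  0.00309568]
 [ 0.60650365  0.18543606 -0.7731538 ]
 [-0.74078584 -0.22138817 -0.63421102]] [ 0.17120816 -0.23235266  1.52490279]
top [[417.32861054   0.         281.90962348]
 [  0.         417.32861054 214.90057   ]
 [  0.           0.           1.        ]] [[ 0.01425096 -0.99987053  0.00747272]
 [-0.98471956 -0.01533149 -0.17347142]
 [ 0.17356353 -0.0048864  -0.98481055]] [-0.04434867  0.51097369  1.24706336]
```

View pics/top0.png

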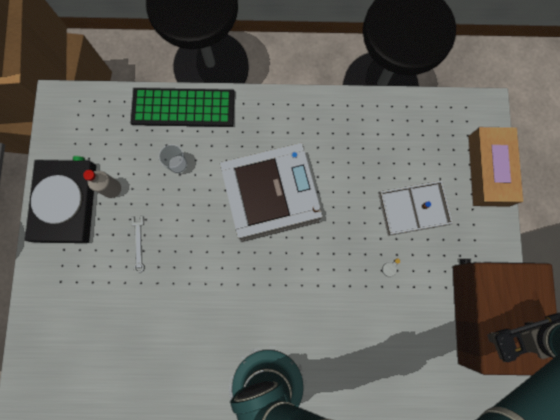

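View pics/scene0.png

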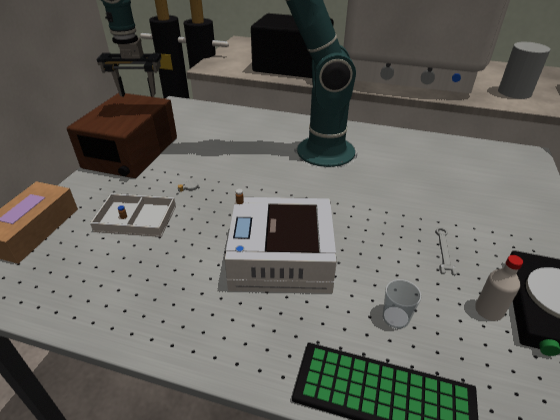

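The top view shows the loader at about (270,190), with the brown cover at (262,190), the pale strip at (278,187) and the spare vial at (316,209). The display side (-y) is to the right, so loader axes are close to world axes with a small yaw.

```bash
cat > h.py <<'E'
import numpy as np,cv2
def ray(c,px,z):
    d=c['R'].T@np.linalg.solve(c['mtx'],np.array([px[0],px[1],1.]));o=-c['R'].T@c['t']
    return o+d*(z-o[2])/d[2]
E
python3 - <<'E'
from h import *
for n,box in(('top',(232,150,292,228)),('scene',(255,198,325,256))):
    c=dict(np.load(n+'.npz'));im=c['img'].astype(int)
    x0,y0,x1,y1=box;m=np.zeros(im.shape[:2],np.uint8)
    m[y0:y1,x0:x1]=(im.sum(2)<200)[y0:y1,x0:x1]
    m=cv2.morphologyEx(m,cv2.MORPH_CLOSE,np.ones((3,3)))
    k=max(cv2.findContours(m,0,1)[0],key=cv2.contourArea)
    hull=cv2.convexHull(k)
    P=np.array([ray(c,p[0],.115)[:2] for p in hull]).astype(np.float32)
    r=cv2.minAreaRect(P*1000);print(n,r,np.round(cv2.boxPoints(r)))
    # strip
    hm=np.zeros_like(m);cv2.fillConvexPoly(hm,hull,1);hm=cv2.erode(hm,np.ones((5,5)))
    s=(hm>0)&(im.sum(2)>200);ys,xs=np.nonzero(s);print(len(xs),xs.mean(),ys.mean(),ray(c,(xs.mean(),ys.mean()),.115))
    # depth check
    u,v=int(xs.mean()),int(ys.mean());d=c['depth'][v,u];print('z',(c['R'].T@(d*np.linalg.solve(c['mtx'],[u,v,1.])-c['t'])))
from station import *
print([k for k in globals() if 'tip' in k], globals().get('tip_reach'))
E
```

```text
top ((569.3987426757812, 24.69103240966797), (178.15267944335938, 123.40274810791016), 15.11195182800293) [[467.  61.]
 [499. -58.]
 [671. -12.]
 [639. 107.]]
97 277.08247422680415 187.1237113402062 [ 0.58244529 -0.02090659  0.115     ]
z [ 0.58389845 -0.02062074  0.11060206]
scene ((573.0982666015625, 25.511611938476562), (178.1412811279297, 126.95922088623047), 15.115440368652344) [[471.  64.]
 [504. -59.]
 [676. -13.]
 [643. 110.]]
74 272.63513513513516 225.24324324324326 [ 0.58285286 -0.02132658  0.115     ]
z [ 0.58557252 -0.02209832  0.11785987]
['tip_reach'] 0.022
```

```bash
cat >> h.py <<'E'
from scipy.spatial.transform import Rotation as Ro
YAW=np.radians(15.1);c_,s_=np.cos(YAW),np.sin(YAW)
RL=np.array([[c_,-s_,0],[s_,c_,0],[0,0,1]])
OL=np.array([.5827,-.0211,0])+RL@[0,44,0]*1e-3*np.array([1,1,0])  # strip at loader y=-44
RT=np.array([RL[:,1],RL[:,0],[0,0,-1]]).T   # tool x=loader y, tool y=loader x
def L2W(p): return OL+RL@np.asarray(p)
def W2L(p): return RL.T@(np.asarray(p)-OL)
def delta(s,pL,R=RT):
    T=Ro.from_quat(s['eef_rot']).as_matrix()
    return np.round(T.T@(L2W(pL)-s['position']),4),np.round(Ro.from_matrix(T.T@R).as_rotvec(degrees=True),2)
E
python3 - <<'E'
from h import *
from station import *
s=sense();print(OL,delta(s,[0,-.044,.237]))
E
```

```text
[0.5712378 0.0213808 0.       ] (array([ 0.5515, -0.4601, -0.0006]), array([-8.000e-02, -6.000e-02, -8.821e+01]))
```

Emit:
step_arm(
  motion=[
    [[0.5515,-0.46,0,0,0,-88.2,1],[0.5515,-0.46,0,0,0,-88.2,1],[0.5515,-0.46,0,0,0,-88.2,1],[0.5515,-0.46,0,0,0,-88.2,1],[0.5515,-0.46,0,0,0,-88.2,1],[0.5515,-0.46,0,0,0,-88.2,1],[0.5515,-0.46,0,0,0,-88.2,1],[0.5515,-0.46,0,0,0,-88.2,1]],
  ],
)

```text
t: 0.77
position: [0.3722, -0.3414, 0.2365]
eef_rot: [0.796, 0.605, -0.0, -0.0]
force: [0.8, -0.7, -0.2]
grip_width: 0.444
gripper_force: 0.0
```

```bash
cat > d.py <<'E'
import sys
from h import *
from station import *
s=sense();print(round(float(s['t']),2),'L',np.round(W2L(s['position']),4),'F',np.round(RL.T@s['force'],2),'q',np.round(s['q'],2))
if len(sys.argv)>3: print(delta(s,[float(a) for a in sys.argv[1:4]]))
E
python3 d.py 0 -.044 .237
```

```text
0.77 L [-0.2866 -0.2984  0.2365] F [ 0.58 -0.85 -0.19] q [ 0.97  0.25 -0.35  1.93  0.1   0.97  0.31]
(array([ 0.3648,  0.1174, -0.0006]), array([-2.000e-02,  1.000e-02, -3.058e+01]))
```

Emit:
step_arm(
  motion=[
    [[0.365,0.117,0,0,0,-30.5,1],[0.365,0.117,0,0,0,-30.5,1],[0.365,0.117,0,0,0,-30.5,1],[0.365,0.117,0,0,0,-30.5,1],[0.365,0.117,0,0,0,-30.5,1],[0.365,0.117,0,0,0,-30.5,1],[0.365,0.117,0,0,0,-30.5,1],[0.365,0.117,0,0,0,-30.5,1]],
  ],
)

```text
t: 1.43
position: [0.5567, -0.064, 0.2363]
eef_rot: [0.611, 0.792, -0.0, -0.0]
force: [0.7, -0.4, -0.1]
grip_width: 0.006
gripper_force: 0.0
```

```bash
python3 d.py 0 -.044 .157
```

```text
1.43 L [-0.0363 -0.0787  0.2363] F [ 0.53 -0.59 -0.11] q [ 0.51  0.38 -0.57  1.8   0.24  1.03  0.11]
(array([0.035 , 0.0361, 0.0793]), array([-0.03,  0.01, -0.44]))
```

Emit:
step_arm(
  motion=[
    [[0.02,0.02,0.07,0,0,0,1],[0.02,0.02,0.07,0,0,0,1],[0.02,0.02,0.07,0,0,0,1],[0.02,0.02,0.07,0,0,0,1],[0.02,0.02,0.07,0,0,0,1],[0.02,0.02,0.07,0,0,0,1]],
  ],
)

```text
t: 1.93
position: [0.5712, -0.0426, 0.1684]
eef_rot: [0.612, 0.791, 0.0, 0.001]
force: [0.1, -0.5, 0.6]
grip_width: 0.003
gripper_force: 0.0
```

```bash
python3 d.py 0 -.044 .147
python3 - <<'E'
from station import *
import cv2
a=read_camera('wrist');cv2.imwrite('pics/w1.png',a['img'][:,:,::-1]);print(a['tool_from_camera'].round(3))
E
```

```text
1.93 L [-0.0167 -0.0618  0.1684] F [-0.01 -0.52  0.6 ] q [ 0.43  0.48 -0.54  1.83  0.31  0.91  0.01]
(array([0.018 , 0.0165, 0.0215]), array([ 0.14,  0.1 , -0.53]))
[[-0.001 -0.972 -0.236  0.065]
 [ 1.    -0.    -0.001  0.002]
 [ 0.001 -0.236  0.972 -0.148]
 [ 0.     0.     0.     1.   ]]
```

View pics/w1.png

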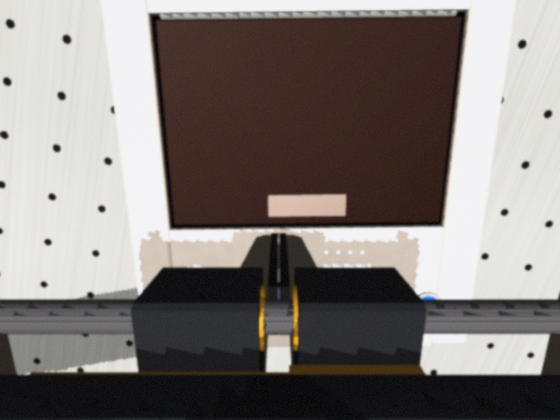

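The wrist view shows the cover square to the tool and the pale strip at (307,205). The shut fingertips at (280,235) are still about 17 mm short in each axis. Next I'll move above the strip.

Emit:
step_arm(
  motion=[
    [[0.018,0.0165,0.01,0,0,-0.5,1],[0.018,0.0165,0.018,0,0,-0.5,1],[0.018,0.0165,0.018,0,0,-0.5,1],[0.018,0.0165,0.018,0,0,-0.5,1]],
  ],
)

```text
t: 2.32
position: [0.5816, -0.0207, 0.149]
eef_rot: [0.608, 0.794, -0.0, 0.0]
force: [0.2, 0.5, -0.7]
grip_width: 0.003
gripper_force: 0.0
```

```bash
python3 d.py 0 -.044 .137
python3 - <<'E'
from station import *
from h import *
s=sense();a=read_camera('wrist');im=a['img'].astype(int)
T=Ro.from_quat(s['eef_rot']).as_matrix();M=a['tool_from_camera']
m=((im[:,:,0]-im[:,:,2]>25)&(im.sum(2)>450)).astype(np.uint8);m[230:]=0
n,l,st,ce=cv2.connectedComponentsWithStats(m);i=1+np.argmax(st[1:,4]);print(st[i],ce[i])
d=T@M[:3,:3]@np.linalg.solve(a['mtx'],[*ce[i],1]);o=T@M[:3,3]+s['position']
print('strip L',W2L(o+d*(.115-o[2])/d[2]))
E
```

```text
2.32 L [-0.0009 -0.0434  0.149 ] F [ 0.28  0.4  -0.75] q [ 0.38  0.52 -0.53  1.82  0.33  0.89 -0.04]
(array([-0.0006,  0.0009,  0.012 ]), array([-0.01,  0.04,  0.03]))
[111  56   2   7   9] [111.33333333  59.11111111]
strip L [-0.08705372  0.05824377  0.115     ]
```

Emit:
step_arm(
  motion=[
    [[0,0.001,0.006,0,0,0,1],[0,0.001,0.01,0,0,0,1],[0,0.001,0.012,0,0,0,1],[0,0.001,0.013,0,0,0,1],[0,0.001,0.014,0,0,0,1],[0,0.001,0.015,0,0,0,1],[0,0.001,0.016,0,0,0,1],[0,0.001,0.017,0,0,0,1]],
  ],
)

```text
t: 3.03
position: [0.5828, -0.0196, 0.1316]
eef_rot: [0.608, 0.794, -0.0, 0.0]
force: [1.0, -1.8, 1.7]
grip_width: -0.0
gripper_force: 0.8
```

Emit:
step_arm(
  motion=[
    [[0,0,0.001,0,0,0,1],[0,0,0.002,0,0,0,1],[0,0,0.003,0,0,0,1],[0,0,0.004,0,0,0,1],[0,0,0.005,0,0,0,1],[0,0,0.005,0,0,0,1]],
  ],
)

```text
t: 3.53
position: [0.583, -0.0195, 0.1283]
eef_rot: [0.608, 0.794, -0.0, 0.0]
force: [-4.6, -1.6, 14.2]
grip_width: 0.004
gripper_force: 7.2
```

Emit:
step_arm(
  motion=[
    [[0,0,-0.005,0,0,0,1],[0,0,-0.012,0,0,0,1],[-0.01,0,-0.025,0,0,0,1],[-0.04,0,-0.04,0,0,0,1],[-0.07,0,-0.06,0,0,0,1],[-0.09,0,-0.08,0,0,0,1],[-0.09,0,-0.1,0,0,0,1],[-0.09,0,-0.1,0,0,0,1]],
  ],
)

```text
t: 4.2
position: [0.6086, -0.1076, 0.2304]
eef_rot: [0.609, 0.793, 0.002, 0.003]
force: [0.8, 1.2, 1.1]
grip_width: 0.004
gripper_force: 0.0
```

Emit:
step_arm(
  motion=[
    [[0,0,0,0,0,0,1],[0,0,0,0,0,0,1],[0,0,0,0,0,0,1],[0,0,0,0,0,0,1],[0,0,0,0,0,0,1],[0,0,0,0,0,0,1],[0,0,0,0,0,0,1],[0,0,0,0,0,0,1]],
  ],
)

```text
t: 4.87
position: [0.6064, -0.1061, 0.2264]
eef_rot: [0.607, 0.794, -0.0, -0.0]
force: [0.1, 0.6, -0.0]
grip_width: -0.0
gripper_force: 0.0
```

Emit:
step_arm(
  motion=[
    [[0,0,0,0,0,0,1],[0,0,0,0,0,0,1],[0,0,0,0,0,0,1],[0,0,0,0,0,0,1],[0,0,0,0,0,0,1],[0,0,0,0,0,0,1],[0,0,0,0,0,0,1],[0,0,0,0,0,0,1]],
  ],
)

```text
t: 5.53
position: [0.6064, -0.1063, 0.2266]
eef_rot: [0.608, 0.794, -0.0, -0.0]
force: [-0.2, -0.5, -0.5]
grip_width: 0.005
gripper_force: 0.0
```

Emit:
step_arm(
  motion=[
    [[0,0,0,0,0,0,1],[0,0,0,0,0,0,1],[0,0,0,0,0,0,1],[0,0,0,0,0,0,1],[0,0,0,0,0,0,1],[0,0,0,0,0,0,1],[0,0,0,0,0,0,1],[0,0,0,0,0,0,1]],
  ],
)

```text
t: 6.2
position: [0.6064, -0.1062, 0.2266]
eef_rot: [0.607, 0.794, -0.0, -0.0]
force: [0.1, 0.5, 0.4]
grip_width: 0.004
gripper_force: 0.0
```

```bash
python3 d.py 0 -.1 .23
python3 - <<'E'
from station import *
import cv2,numpy as np
from h import *
s=sense();a=read_camera('wrist');np.savez('w2',**a,pos=s['position'],rot=s['eef_rot']);b=read_camera('top');np.savez('top2',**b);d=read_camera('scene')
t=cv2.resize(b['img'][135:250,205:335],None,fx=2,fy=2);v=cv2.resize(d['img'][140:300,200:360],None,fx=2,fy=2)
o=np.zeros((600,560,3),np.uint8);o[:335]=cv2.resize(a['img'],(560,420))[:335]
o[340:570,:260]=t;o[340:600,265:560]=v[:260,:295]
cv2.imwrite('pics/c2.png',o[:,:,::-1])
E
```

```text
6.2 L [ 0.0007 -0.1323  0.2266] F [0.18 0.45 0.37] q [ 0.52  0.49 -0.54  1.67  0.28  1.06  0.16]
(array([ 0.0323, -0.0006, -0.0034]), array([-0.  ,  0.  ,  0.08]))
```

View pics/c2.png

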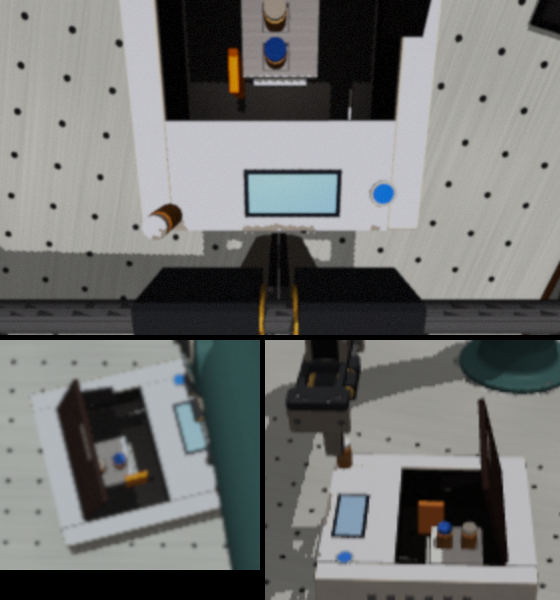

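The cover stands open. The orange tab is at wrist (234,72), near the bay's -y side, with the vials upright on its +x side. I'll measure the tab top.

Run:
```python
from h import *
w=dict(np.load('w2.npz'));T=Ro.from_quat(w['rot']).as_matrix();M=w['tool_from_camera']
Rc=T@M[:3,:3];w['R']=Rc.T;w['t']=-Rc.T@(T@M[:3,3]+w['pos'])
for n,c in(('w',w),('top',dict(np.load('top2.npz')))):
    h=cv2.cvtColor(c['img'],cv2.COLOR_RGB2HSV)
    m=cv2.inRange(h,(8,180,110),(22,255,255)); 
    if n=='w': m[180:]=0
    else: m[:135]=0;m[250:]=0;m[:,:205]=0;m[:,335:]=0
    k=max(cv2.findContours(m,0,1)[0],key=cv2.contourArea)[:,0]
    P=np.array([W2L(ray(c,p,.097)) for p in k]);print(n,cv2.boundingRect(k),P.min(0),P.max(0))
    r=cv2.minAreaRect((P[:,:2]*1000).astype(np.float32));print(r)
# bay -x wall on rim height in wrist at row 72
for u in (163,166): print(u,W2L(ray(w,(u,72),.115)))
```

```text
w (228, 49, 11, 44) [-0.03827539 -0.03683795  0.097     ] [-0.02990285 -0.00431056  0.097     ]
((-34.23731994628906, -20.57537078857422), (32.685482025146484, 8.108530044555664), 88.34123229980469)
top (268, 201, 11, 5) [-0.04306792 -0.03699632  0.097     ] [-0.03564333 -0.00511865  0.097     ]
((-39.349578857421875, -21.05594253540039), (7.382125377655029, 31.886999130249023), 0.11978290230035782)
163 [-0.08505252 -0.02445149  0.115     ]
166 [-0.0827725  -0.02444993  0.115     ]
```

Emit:
step_arm(
  motion=[
    [[0.04,-0.02,0,0,0,0,1],[0.08,-0.05,0,0,0,0,1],[0.107,-0.066,0.02,0,0,0,1],[0.107,-0.066,0.05,0,0,0,1],[0.107,-0.066,0.07,0,0,0,1],[0.107,-0.066,0.07,0,0,0,1],[0.107,-0.066,0.07,0,0,0,1],[0.107,-0.066,0.07,0,0,0,1]],
  ],
)

```text
t: 7.02
position: [0.5158, -0.0203, 0.1576]
eef_rot: [0.608, 0.794, 0.001, 0.001]
force: [-0.5, -0.3, -0.0]
grip_width: 0.006
gripper_force: 0.0
```

```bash
python3 d.py -.065 -.025 .09
python3 - <<'E'
from station import *
import cv2,numpy as np
a=read_camera('wrist');d=read_camera('scene')
o=np.zeros((420,800,3),np.uint8);o[:,:420]=a['img'][:,70:490];o[:380,420:]=cv2.resize(d['img'][130:320,190:380],(380,380))
cv2.imwrite('pics/c3.png',o[:,:,::-1])
E
```

```text
7.02 L [-0.0644 -0.0259  0.1576] F [-0.57 -0.16 -0.01] q [ 0.44  0.42 -0.57  1.97  0.3   0.84 -0.02]
(array([ 0.0009, -0.0007,  0.0676]), array([0.1 , 0.02, 0.05]))
```

View pics/c3.png

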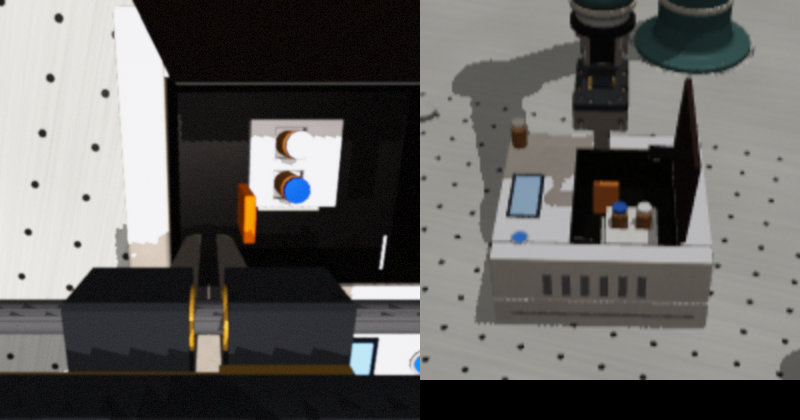

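The fingertips (centre about x=209) sit between the bay wall (168) and the tab (238), slightly nearer the tab. I'll shift 3 mm towards the wall and descend gently.

Emit:
step_arm(
  motion=[
    [[0.001,-0.003,0.01,0,0,0,1],[0.001,-0.003,0.02,0,0,0,1],[0.001,-0.003,0.027,0,0,0,1],[0.001,-0.003,0.034,0,0,0,1],[0.001,-0.003,0.04,0,0,0,1],[0.001,-0.003,0.045,0,0,0,1],[0.001,-0.003,0.045,0,0,0,1]],
  ],
)

```text
t: 7.7
position: [0.5108, -0.02, 0.1103]
eef_rot: [0.607, 0.794, -0.001, -0.001]
force: [-0.6, 0.4, 0.6]
grip_width: 0.005
gripper_force: 0.0
```

```bash
python3 d.py -.067 -.025 .09
```

```text
7.7 L [-0.0691 -0.0242  0.1103] F [-0.46  0.56  0.63] q [ 0.41  0.48 -0.53  2.01  0.35  0.74 -0.07]
(array([-0.0008,  0.0022,  0.0203]), array([-0.11, -0.05,  0.1 ]))
```

Now down to 0.09, then push +x about 40 mm slowly.

Emit:
step_arm(
  motion=[
    [[0,0.001,0.007,0,0,0,1],[0,0.002,0.014,0,0,0,1],[0,0.002,0.019,0,0,0,1],[0,0.002,0.019,0,0,0,1],[0,0.007,0.019,0,0,0,1],[0,0.012,0.019,0,0,0,1],[0,0.017,0.019,0,0,0,1],[0,0.022,0.019,0,0,0,1]],
  ],
)

```text
t: 8.37
position: [0.5331, -0.0143, 0.0927]
eef_rot: [0.608, 0.794, -0.0, -0.0]
force: [-1.7, 0.1, 0.9]
grip_width: 0.005
gripper_force: 0.8
```

Emit:
step_arm(
  motion=[
    [[0,0.005,0,0,0,0,1],[0,0.009,0,0,0,0,1],[0,0.013,0,0,0,0,1],[0,0.017,0,0,0,0,1],[0,0.021,0,0,0,0,1],[0,0.024,0,0,0,0,1],[0,0.026,0,0,0,0,1],[0,0.028,0,0,0,0,1]],
  ],
)

```text
t: 9.03
position: [0.5599, -0.007, 0.0925]
eef_rot: [0.608, 0.794, -0.0, -0.0]
force: [-0.8, -1.1, 1.4]
grip_width: 0.003
gripper_force: 0.7
```

```bash
python3 d.py -.0 -.025 .09
```

```text
9.03 L [-0.0183 -0.0244  0.0925] F [-1.08 -0.8   1.37] q [ 0.34  0.57 -0.5   1.9   0.39  0.76 -0.11]
(array([-0.0006,  0.0183,  0.0025]), array([-0.01,  0.  ,  0.08]))
```

Emit:
step_arm(
  motion=[
    [[0,0.002,0,0,0,0,1],[0,0.004,0,0,0,0,1],[0,0.006,0,0,0,0,1],[0,0.008,0,0,0,0,1],[0,0.01,0,0,0,0,1],[0,0.012,0,0,0,0,1]],
  ],
)

```text
t: 9.53
position: [0.5715, -0.0038, 0.0925]
eef_rot: [0.608, 0.794, -0.0, -0.0]
force: [-0.7, -0.3, 0.8]
grip_width: 0.0
gripper_force: 0.7
```

Emit:
step_arm(
  motion=[
    [[0,0.001,0,0,0,0,1],[0,0.002,0,0,0,0,1],[0,0.003,0,0,0,0,1],[0,0.004,0,0,0,0,1]],
  ],
)

```text
t: 9.87
position: [0.5752, -0.0028, 0.0926]
eef_rot: [0.608, 0.794, -0.0, -0.0]
force: [-0.4, -0.3, 1.7]
grip_width: 0.003
gripper_force: 0.7
```

```bash
python3 d.py -.0 -.025 .09
```

```text
9.87 L [-0.0024 -0.0244  0.0926] F [-0.5  -0.19  1.69] q [ 0.33  0.59 -0.5   1.87  0.39  0.78 -0.11]
(array([-0.0006,  0.0024,  0.0026]), array([-0.  ,  0.  ,  0.08]))
```

Emit:
step_arm(
  motion=[
    [[0,0.0015,0,0,0,0,1],[0,0.003,0,0,0,0,1],[0,0.0045,0,0,0,0,1],[0,0.006,0,0,0,0,1]],
  ],
)

```text
t: 10.2
position: [0.578, -0.0021, 0.0925]
eef_rot: [0.608, 0.794, -0.003, -0.002]
force: [-14.1, -3.3, 13.0]
grip_width: 0.002
gripper_force: 7.9
```

Emit:
step_arm(
  motion=[
    [[0,0.001,0,0,0,0,1],[0,0.002,0,0,0,0,1],[0,0.003,0,0,0,0,1],[0,0.004,0,0,0,0,1]],
  ],
)

```text
t: 10.53
position: [0.5782, -0.0021, 0.0924]
eef_rot: [0.608, 0.794, -0.007, -0.004]
force: [-24.1, -4.7, 23.6]
grip_width: 0.002
gripper_force: 13.5
```

```bash
python3 d.py -.0 -.025 .09;python3 - <<'E'
from station import *
import cv2,numpy as np
a=read_camera('wrist')
cv2.imwrite('pics/c4.png',a['img'][:,70:490,::-1])
E
```

```text
10.53 L [ 0.0006 -0.0245  0.0924] F [-24.46   1.76  23.61] q [ 0.32  0.6  -0.49  1.85  0.39  0.8  -0.11]
(array([-0.0005, -0.0005,  0.0024]), array([-0.92,  0.07,  0.03]))
```

View pics/c4.png

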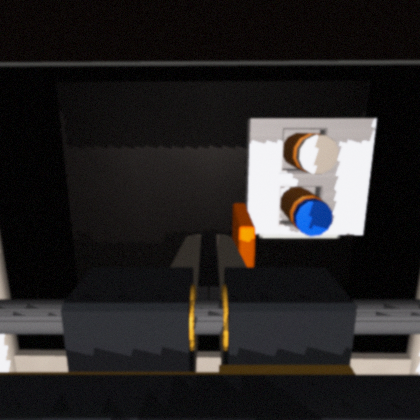

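The carriage is hard against its stop (24 N, tab at (243,235)) and both vials are upright. Next I'll back off, rise and cross over to behind the cover.

Emit:
step_arm(
  motion=[
    [[0,-0.005,0,0,0,0,1],[0,-0.015,0,0,0,0,1],[0,-0.015,-0.02,0,0,0,1],[0,-0.015,-0.06,0,0,0,1],[0,-0.015,-0.1,0,0,0,1],[0,-0.015,-0.14,0,0,0,1],[0,-0.01,-0.18,0,0,0,1],[0,-0.005,-0.195,0,0,0,1]],
  ],
)

```text
t: 11.25
position: [0.5825, -0.0008, 0.2938]
eef_rot: [0.607, 0.794, 0.003, 0.004]
force: [1.0, 0.4, 0.9]
grip_width: 0.006
gripper_force: 0.0
```

```bash
python3 d.py 0 .125 .285
```

```text
11.25 L [ 0.0051 -0.0244  0.2938] F [1.09 0.12 0.91] q [ 0.41  0.37 -0.6   1.69  0.23  1.15  0.02]
(array([ 0.1494, -0.005 ,  0.0084]), array([0.55, 0.16, 0.09]))
```

Emit:
step_arm(
  motion=[
    [[0.03,0,0,0,0,0,1],[0.065,0,0,0,0,0,1],[0.1,0,0,0,0,0,1],[0.13,0,0,0,0,0,1],[0.15,0,0,0,0,0,1],[0.15,0,0.02,0,0,0,1],[0.15,0,0.045,0,0,0,1],[0.15,0,0.045,0,0,0,1]],
  ],
)

```text
t: 11.92
position: [0.5385, 0.1428, 0.2388]
eef_rot: [0.607, 0.795, -0.002, -0.002]
force: [-0.8, -0.1, -0.7]
grip_width: 0.001
gripper_force: 0.0
```

```bash
python3 d.py 0 .11 .234
python3 - <<'E'
from station import *
import cv2,numpy as np
a=read_camera('wrist');d=read_camera('scene')
o=np.zeros((420,800,3),np.uint8);o[:,:420]=a['img'][:,70:490];o[:380,420:]=cv2.resize(d['img'][110:300,190:380],(380,380))
cv2.imwrite('pics/c5.png',o[:,:,::-1])
E
```

```text
11.92 L [0.     0.1258 0.2388] F [-0.78  0.1  -0.73] q [ 0.19  0.39 -0.64  1.79  0.27  1.05 -0.28]
(array([-0.0158, -0.    ,  0.0048]), array([-0.33, -0.02,  0.15]))
```

View pics/c5.png

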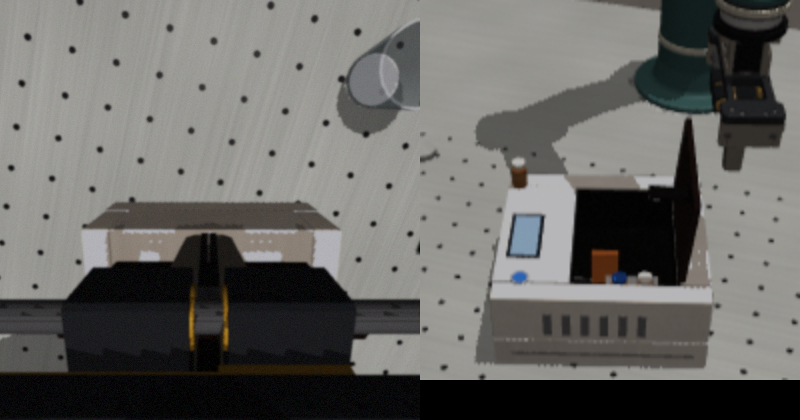

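The scene view shows the fingers behind the cover's outer face, just below its top edge, with a clear gap. I'll compute the closing arc.

Run:
```python
import numpy as np
for th in np.arange(1.6,-.01,-.1):
    r=.105+.009*min(1,(1.6-th)/1.3)
    y=.066-r*np.cos(th)+.008*np.sin(th)+.010; z=.107+r*np.sin(th)+.008*np.cos(th)+.022
    print(round(th,2),round(y*1000),round(z*1000))
```

```text
1.6 87 234
1.5 77 235
1.4 66 235
1.3 55 234
1.2 44 232
1.1 34 229
1.0 24 225
0.9 14 220
0.8 5 214
0.7 -4 207
0.6 -12 199
0.5 -19 190
0.4 -25 180
0.3 -31 170
0.2 -34 159
0.1 -37 148
-0.0 -38 137
```

Emit:
step_arm(
  motion=[
    [[-0.012,0,0.005,0,0,0,1],[-0.024,0,0.006,0,0,0,1],[-0.034,0,0.006,0,0,0,1],[-0.04,0,0.006,0,0,0,1],[-0.045,0,0.006,0,0,0,1],[-0.05,0,0.006,0,0,0,1],[-0.055,0,0.006,0,0,0,1],[-0.06,0,0.006,0,0,0,1]],
  ],
)

```text
t: 12.68
position: [0.5569, 0.0855, 0.2369]
eef_rot: [0.607, 0.795, 0.001, 0.0]
force: [-0.1, 2.6, 1.8]
grip_width: 0.006
gripper_force: 1.9
```

```bash
python3 d.py 0 .024 .225
```

```text
12.68 L [0.0028 0.0657 0.2369] F [0.58 2.56 1.82] q [ 0.28  0.4  -0.62  1.79  0.27  1.04 -0.17]
(array([-0.0417, -0.003 ,  0.0119]), array([ 0.07, -0.02,  0.12]))
```

Emit:
step_arm(
  motion=[
    [[-0.005,0,0.002,0,0,0,1],[-0.01,0,0.003,0,0,0,1],[-0.015,-0.001,0.004,0,0,0,1],[-0.021,-0.002,0.005,0,0,0,1],[-0.026,-0.003,0.006,0,0,0,1],[-0.031,-0.003,0.008,0,0,0,1],[-0.036,-0.003,0.01,0,0,0,1],[-0.041,-0.003,0.012,0,0,0,1]],
  ],
)

```text
t: 13.35
position: [0.5639, 0.0444, 0.2239]
eef_rot: [0.608, 0.794, -0.001, -0.0]
force: [-0.4, 2.8, -0.2]
grip_width: 0.008
gripper_force: 1.2
```

```bash
python3 d.py 0 -.012 .199
```

```text
13.35 L [-0.0011  0.0241  0.2239] F [ 0.32  2.79 -0.15] q [ 0.34  0.42 -0.6   1.79  0.27  1.02 -0.11]
(array([-0.0361,  0.0011,  0.0249]), array([-0.08, -0.01,  0.08]))
```

Emit:
step_arm(
  motion=[
    [[-0.005,0,0.002,0,0,0,1],[-0.01,0,0.005,0,0,0,1],[-0.015,0,0.008,0,0,0,1],[-0.019,0,0.011,0,0,0,1],[-0.024,0,0.014,0,0,0,1],[-0.028,0,0.018,0,0,0,1],[-0.032,0,0.022,0,0,0,1],[-0.036,0,0.026,0,0,0,1]],
  ],
)

```text
t: 14.02
position: [0.5738, 0.0097, 0.1981]
eef_rot: [0.608, 0.794, -0.0, 0.0]
force: [-0.1, 2.1, 1.0]
grip_width: 0.003
gripper_force: 0.8
```

```bash
python3 d.py 0 -.031 .170
```

```text
14.02 L [-0.0006 -0.012   0.1981] F [0.47 2.1  1.05] q [ 0.38  0.46 -0.58  1.8   0.3   0.97 -0.06]
(array([-0.019 ,  0.0005,  0.0281]), array([-0.01,  0.02,  0.07]))
```

Emit:
step_arm(
  motion=[
    [[-0.004,0,0.004,0,0,0,1],[-0.007,0,0.008,0,0,0,1],[-0.01,0,0.013,0,0,0,1],[-0.013,0,0.018,0,0,0,1],[-0.016,0,0.023,0,0,0,1],[-0.019,0,0.028,0,0,0,1],[-0.021,0,0.033,0,0,0,1],[-0.023,0,0.038,0,0,0,1]],
  ],
)

```text
t: 14.68
position: [0.5799, -0.0122, 0.1601]
eef_rot: [0.608, 0.794, -0.0, 0.0]
force: [-0.5, 1.6, 1.6]
grip_width: 0.003
gripper_force: 0.7
```

```bash
python3 d.py 0 -.038 .14
```

```text
14.68 L [-0.0004 -0.0347  0.1601] F [-0.08  1.64  1.62] q [ 0.39  0.51 -0.55  1.82  0.33  0.91 -0.05]
(array([-0.0033,  0.0004,  0.0201]), array([0.  , 0.01, 0.08]))
```

Emit:
step_arm(
  motion=[
    [[-0.001,0,0.004,0,0,0,1],[-0.003,0,0.008,0,0,0,1],[-0.004,0,0.012,0,0,0,1],[-0.005,0,0.016,0,0,0,1],[-0.006,0,0.019,0,0,0,1],[-0.006,0,0.022,0,0,0,1],[-0.006,0,0.024,0,0,0,1],[-0.006,0,0.026,0,0,0,1]],
  ],
)

```text
t: 15.35
position: [0.5814, -0.0184, 0.1344]
eef_rot: [0.608, 0.794, -0.0, 0.0]
force: [0.5, -1.8, 1.2]
grip_width: 0.005
gripper_force: 0.7
```

Emit:
step_arm(
  motion=[
    [[0,0,0.001,0,0,0,1],[0,0,0.002,0,0,0,1],[0,0,0.003,0,0,0,1],[0,0,0.004,0,0,0,1],[0,0,0.005,0,0,0,1],[0,0,0.006,0,0,0,1],[0,0,0.006,0,0,0,1]],
  ],
)

```text
t: 15.93
position: [0.5814, -0.0178, 0.129]
eef_rot: [0.608, 0.794, -0.0, 0.0]
force: [-0.6, -1.4, 4.5]
grip_width: 0.005
gripper_force: 2.5
```

```bash
python3 d.py 0 -.038 .14
```

```text
15.93 L [-0.0004 -0.0405  0.129 ] F [-0.96 -1.15  4.54] q [ 0.38  0.55 -0.53  1.83  0.36  0.85 -0.06]
(array([ 0.0025,  0.0004, -0.011 ]), array([-0.  ,  0.03,  0.08]))
```

Just touching the stop, so I'll press 3 mm more to reach the same force as the first press.

Emit:
step_arm(
  motion=[
    [[0,0,0.001,0,0,0,1],[0,0,0.002,0,0,0,1],[0,0,0.003,0,0,0,1],[0,0,0.003,0,0,0,1],[0,0,0.003,0,0,0,1]],
  ],
)

```text
t: 16.35
position: [0.5815, -0.0179, 0.1282]
eef_rot: [0.608, 0.794, -0.001, 0.001]
force: [-6.4, -1.9, 19.6]
grip_width: 0.008
gripper_force: 10.2
```

Emit:
step_arm(
  motion=[
    [[0,0,-0.003,0,0,0,1],[0,0,-0.006,0,0,0,1],[0,0,-0.009,0,0,0,1],[0,0,-0.012,0,0,0,1],[0,0,-0.018,0,0,0,1],[-0.01,0,-0.03,0,0,0,1],[-0.05,0,-0.05,0,0,0,1],[-0.09,0,-0.08,0,0,0,1]],
  ],
)

```text
t: 17.02
position: [0.6016, -0.0951, 0.1984]
eef_rot: [0.606, 0.796, -0.0, -0.002]
force: [0.3, -0.6, -0.4]
grip_width: 0.002
gripper_force: 0.0
```

Emit:
step_arm(
  motion=[
    [[-0.03,0,-0.03,0,0,0,1],[-0.03,0,-0.03,0,0,0,1],[-0.03,0,-0.03,0,0,0,1],[-0.03,0,-0.03,0,0,0,1],[-0.03,0,-0.03,0,0,0,1],[-0.03,0,-0.03,0,0,0,1],[-0.03,0,-0.03,0,0,0,1],[-0.03,0,-0.03,0,0,0,1]],
  ],
)

```text
t: 17.68
position: [0.61, -0.1237, 0.2282]
eef_rot: [0.607, 0.795, -0.0, -0.001]
force: [0.0, 0.1, -0.2]
grip_width: 0.008
gripper_force: 0.0
```

Run:
```python
from station import *
import cv2,numpy as np
a=read_camera('wrist');d=read_camera('scene')
o=np.zeros((420,800,3),np.uint8);o[:,:420]=a['img'][:,70:490];o[:380,420:]=cv2.resize(d['img'][130:320,190:380],(380,380))
cv2.imwrite('pics/c6.png',o[:,:,::-1])
```

```text
(no output)
```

View pics/c6.png

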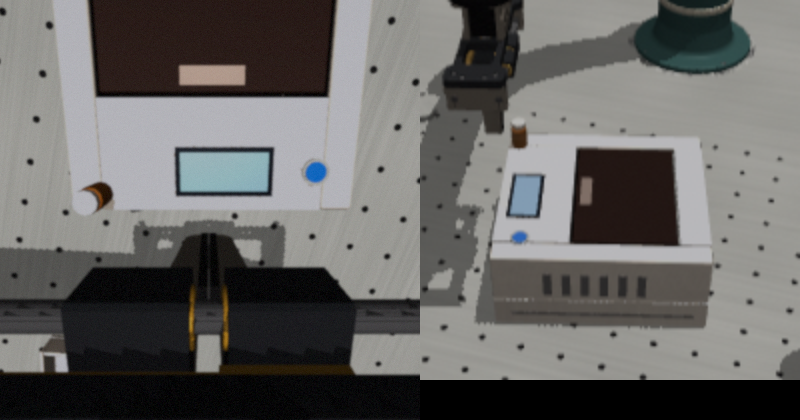

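The cover is shut and flush 1.3 s after I let go, with its strip at (212,75). The spare vial is still standing, and the arm touches nothing.

```bash
python3 -c "
from station import *
print(finish_job())"
```

```text
the job is handed in; nothing more can be done
None
```

I popped the cover open, pushed the carriage home against its stop, and pressed the cover shut again. It looked flush in the last camera view, and I handed the job in at about 18 s; no verdict came back.

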